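Refit the cover of the jam filler's metering pump

ROBOT

A 6-joint arm with a two-finger parallel gripper is mounted at the origin on the work surface. World frame = base frame: x ahead of the robot, y to its left, z up, the work surface at z = 0. Lengths are in m, angles in rad, forces in N, time in s.
With the tool pointing down it reaches from about 0.35 to 0.975 m from the base axis. Payload 17.4 kg.
Tool frame: the origin (TCP) lies on the mounting face of the last link; the fingertips stand 173 mm ahead of it and the grasp point (between the pads) lies 155 mm ahead of it; z points along the fingers, y is the line along which they close (so a half turn about z gives the same grasp; the last joint's range is limited). The gripper opens to 85 mm and grips with 20 to 120 N. Pads are 22 mm wide; open, the fingers measure 114 mm over their backs; the gripper's body (76 mm by 85 mm) begins 54 mm behind the grasp point. The pads swing forward as they close: fully open they stand 13 mm farther back than shut.
Start: joints at [1.292, 0.116, 1.442, -0, 1.584, -0.038], TCP at [0.161, 0.656, 0.405] pointing down, gripper open.
Joint ranges: [-2.83, 2.83], [-0.83, 2.19], [0.07, 2.5], [-1.14, 4.28], [0.01, 3], [-2.97, 2.97]. Speed limits (rad/s): [1.89, 1.89, 2.22, 3.14, 3.14, 3.14].

INTERFACE

Orientations are given as a rotation vector (axis times angle).
In Python, from plant import manip, eyes gives the robot as it stands.
- The arm moves only by the tool send_rows, never from a script. Its argument "commands" is one flat list of numbers, 7 for each row, row after row: the shift along the tool's x, y, z in mm, then the turn, a rotation vector about the tool's x, y, z in degrees, then the finger opening in mm, from 0 to 85.4. A call has 1 to 12 rows; each row is the pose to reach, as a shift and turn from the pose commanded when the call began, along the tool's axes at that moment; what a row does not reach only later rows make up. A row lasts 1/10 s, in which the tool goes at most 50 mm and 8.59 degrees, less where a joint would pass 70% of its speed; a pose out of reach is approached as far as the arm can. A call with a gripper value outside its range is refused whole. The fingers move at their own pace and stop on an object; "newtons" is the grip in N (left out, the last holds). Time passes only in rows, so rows that repeat a pose let the fingers close. It gives the time, the measured TCP pose, the force, the opening and the grip force at its end, in the units of the state.
- manip.state(): the state, without advancing time (a new reading comes with each control period).
- eyes.grab_frame(name): name is "scene" or "top"; returns a dict with "color" (384x512x3 uint8, red, green, blue), "fx", "fy", "cx", "cy" (pixels), "distortion" ([k1, k2, p1, p2, k3] as OpenCV has them; the pictures are not rectified), "world_from_camera" (4x4, takes a point from camera to world coordinates). Camera axes: x right, y down, z forward; pixel columns grow to the right and rows downward; lengths in m; the calibration is good to about 2 mm. A picture is of the moment at which its call begins. There is no depth.
- manip.sign_off(): hands the job in; it is judged then, once.
Trained networks look in the newest picture that a camera, given by its name, has taken for a name from the list of things; names that differ only in an ending like _2 or _b are one class to them, and where a whole thing is asked for, a point or a joint stands for the part that bears it (a point fixed in the world has none). Each returns a list of dicts, best first, with "p" (0 to 1); they miss things now and then, are a little off and sometimes report something else, mostly with a low value. They report only what shows in the picture. A call takes as long as a camera call. They do not tell look-alikes from the thing itself.
- eyes.search_frame(query, camera): "centre" ([x, y, z] in m, in world coordinates, good to about 4 mm: the middle of the surface that is visible of it).
- eyes.silhouettes(query, camera): "region" (384x512 bool, what is visible of it).
- eyes.pinpoint(query, camera): "centre" ([x, y, z] in m, in world coordinates, good to about 4 mm: a listed point, or the origin of a listed thing).
The state is a dict: "clock": time; "joints": joint angles; "joint_vel": joint speeds; "joint_efforts": joint torques, N m; "eef_pos": TCP position; "ee_rot": TCP orientation; "ft_force": force on the tool from outside, world axes, zero at the start; "wrist_torque": the same for the moment, N m; "gripper_width": opening from 0.0 (shut) to 1.0 (fully open); "grasp_force": force on a finger pad.
Only numpy, scipy, OpenCV 4.12 (cv2) and the standard library are available. Lean on these libraries where they do the work, as an engineer would, in place of code of your own. Each camera call takes 0.05 s, during which the arm holds its last target. There are 200 camera calls.

TASK

The blue pump cover has been washed and leans on the white drying stand. Put it back on the open pump housing, red end to red end, so that both pins come up through its holes and it lies flat and fully home on the housing, then let go of it. Do not force it down, and leave the jars and the loose jar lid where they are.

Things in the scene. Friction and masses are not known exactly. Their poses are not given: they have to be found in the camera images.
- housing: Fixed aluminium pump housing, 140 (x) by 190 (y) by 60 mm high. Origin: centre of its underside, z up. Flat top rim at z = 60 mm around an open chamber 70 by 90 mm with two brass rotors. A red 14 mm pin at y = +64 mm and a brass 9 mm pin at y = -64 mm rise 14.5 mm above the rim (tips chamfered 2 mm). See seat for the pins' x. A pipe stub, below the rim, reaches x = 123 mm.
- seat (a point): Centre of the housing's rim plane, 60 mm above its origin, axes as the housing. Both pins stand on one stiff cross slide (holds against about 20 N) that was left anywhere up to 12 mm either side of this centre: both pins are at the same x, between -12 and +12 mm; this is not reported and must be seen or felt.
- red_end (a point): On the housing's rim plane at x = 0, y = +64 mm: the middle of the red pin's slot (not the pin itself). A red strip on the rim marks this +y end.
- cover: Loose blue plate, 110 (x) by 170 (y) by 6 mm, about 0.35 kg. Origin: centre of its underside, z out of the outside face. Through holes on its y axis: 16.5 mm at y = +64 mm (for the red pin; red strip at this end), 12 mm at y = -64 mm (for the brass pin). At the start it lies on the stand, z leaning 0.5 rad from vertical to the stand's -x side. Seated, its underside is on the rim.
- cover_grip (a point): Middle of the cover's black grip bar: upright, 14 mm thick (x), 64 mm long (y), rising from the outside face to z = 42 mm of the cover. This point is 32 mm above the underside, 26 mm above the outside face; axes as the cover. Fingers close along its x.
- cover_red_hole (a point): Centre of the cover's larger hole, at the underside.
- stand: Fixed white drying stand, 130 mm wide (y), 150 mm deep. Origin: centre of its underside. Its board slopes at 0.5 rad, down to the -x side, where a lip stands 6 mm above it and holds the cover's lower edge. Board surface 62 mm above the origin at the middle, about 95 mm at the top edge.
- jar_near: Bystander: filled orange jam jar with black lid, 70 mm diameter, 82 mm high, upright; origin at the centre of its underside.
- jar_far: Bystander: another such jar.
- jar_lid: Bystander: loose black jar lid, 70 mm diameter, 14 mm high, flat on the bench; origin at the centre of its underside.
Not all that is in view belongs to the job. Of the things shaped like the cover, the blue one is meant.

How it is judged:
By the outcome, as a careful person would: the job done as asked, in the order asked, and still so for the second after the job is handed in, with the robot touching nothing.
It also fails if it takes over 58 s, if anything falls off the work surface, if the arm or the gripper's body presses on something with over 40 N, if the wrist force passes 120 N, or if a joint passes its speed limit or range.

## Working session

There is one attempt and no reset: what is moved stays moved. The work goes in short steps, Python scripts to look and compute and a tool call to move; the robot and the scene stay as the last step left them, time stands still between calls to the robot, and variables do not carry over. Pictures are saved under pics/ and viewed, at most 10 in all, crops included, and the job is handed in when it is done.

Besides the shell and the picture viewer there is one more tool, called after "Request:" in YAML: its name, and indented under it one key for each argument. send_rows: Moves the arm, as the interface text tells. Its arguments: {"type":"object","properties":{"commands":{"type":"array"},"newtons":{"type":"number"}},"required":["commands"]}

```bash
mkdir -p pics; ls
cat > h.py <<'E'
import numpy as np, cv2
from plant import manip, eyes
from scipy.spatial.transform import Rotation as R
def save(name,f=None,cam="scene"):
    f=f or eyes.grab_frame(cam); cv2.imwrite(f"pics/{name}.png",f["color"][:,:,::-1]); return f
def proj(f,P):
    T=np.linalg.inv(f["world_from_camera"]);K=np.array([[f["fx"],0,f["cx"]],[0,f["fy"],f["cy"]],[0,0,1]])
    return cv2.projectPoints(np.atleast_2d(P).astype(float),cv2.Rodrigues(T[:3,:3])[0],T[:3,3],K,np.array(f["distortion"]))[0].reshape(-1,2)
def onz(f,uv,z):
    K=np.array([[f["fx"],0,f["cx"]],[0,f["fy"],f["cy"]],[0,0,1]])
    p=cv2.undistortPoints(np.array(uv,float).reshape(-1,1,2),K,np.array(f["distortion"])).reshape(-1,2)
    T=f["world_from_camera"]; d=np.c_[p,np.ones(len(p))]@T[:3,:3].T; o=T[:3,3]
    return o+d*((z-o[2])/d[:,2])[:,None]
E
python3 - <<'E'
from h import *
np.set_printoptions(precision=4,suppress=True)
F={c:save(c+"0",cam=c) for c in("scene","top")}
a=np.hstack([cv2.imread("pics/scene0.png"),cv2.imread("pics/top0.png")])
for c in F:
    print(c,F[c]["world_from_camera"],F[c]["fx"])
    for q in("housing","seat","red_end","cover","cover_grip","cover_red_hole","stand","jar_near","jar_lid"):
        for r in eyes.pinpoint(q,c)[:4]: print(q,np.round(r["centre"],4),round(r["p"],2),proj(F[c],r["centre"]).round())
print(manip.state())
E
```

```text
pics
scene [[ 0.7955  0.3188 -0.5152  1.0464]
 [ 0.6058 -0.4339  0.6669 -0.7681]
 [-0.011  -0.8427 -0.5383  0.6569]
 [ 0.      0.      0.      1.    ]] 454.5638152331682
housing [0.5667 0.2163 0.0003] 0.79 [[332. 181.]]
seat [0.5639 0.2148 0.0584] 0.71 [[332. 162.]]
red_end [0.5541 0.2795 0.0645] 0.58 [[340. 150.]]
cover [0.3011 0.1773 0.0414] 0.78 [[247. 147.]]
cover [ 0.7411 -0.2221  0.0381] 0.65 [[302. 289.]]
cover [ 0.3079 -0.2015  0.0415] 0.64 [[154. 206.]]
cover [ 0.504  -0.4151  0.0447] 0.61 [[140. 291.]]
cover_grip [ 0.736  -0.2216  0.0098] 0.76 [[299. 298.]]
cover_grip [0.3029 0.1764 0.0122] 0.76 [[248. 156.]]
cover_grip [ 0.5084 -0.188   0.0918] 0.74 [[219. 215.]]
cover_grip [ 0.3028 -0.2034  0.0101] 0.61 [[153. 216.]]
cover_red_hole [ 0.7384 -0.1563  0.0391] 0.92 [[318. 269.]]
cover_red_hole [ 0.3498 -0.1599  0.0405] 0.88 [[178. 204.]]
cover_red_hole [ 0.4882 -0.4843  0.039 ] 0.7 [[107. 310.]]
cover_red_hole [0.296  0.2381 0.042 ] 0.69 [[258. 139.]]
stand [ 0.5216 -0.1882  0.0008] 0.79 [[225. 250.]]
jar_near [0.3753 0.0048 0.0007] 0.94 [[230. 192.]]
jar_near [ 0.5239 -0.18
[... 1212 characters left out ...]
r_near [0.3781 0.0083 0.0022] 0.72 [[230. 258.]]
jar_near [0.5645 0.2131 0.0632] 0.42 [[155. 189.]]
jar_near [ 0.5246 -0.1864  0.0626] 0.24 [[300. 203.]]
jar_lid [ 0.5756 -0.0104 -0.0007] 0.65 [[237. 189.]]
{'clock': 1.0, 'joints': array([ 1.2922,  0.116 ,  1.4416,  0.    ,  1.584 , -0.0378]), 'joint_vel': array([-0.0007,  0.0006,  0.0017,  0.0006,  0.    ,  0.0007]), 'joint_efforts': array([  0.0041, -73.1719, -63.2662,   0.0002,   0.0002,   0.    ]), 'eef_pos': array([0.161 , 0.6555, 0.4047]), 'ee_rot': array([-0.3773, -3.1188, -0.    ]), 'ft_force': array([0.4574, 0.1117, 0.6051]), 'wrist_torque': array([ 0.0328, -0.0229, -0.0013]), 'grasp_force': 0.0, 'gripper_width': 1.0013289689363192}
```

View pics/scene0.png

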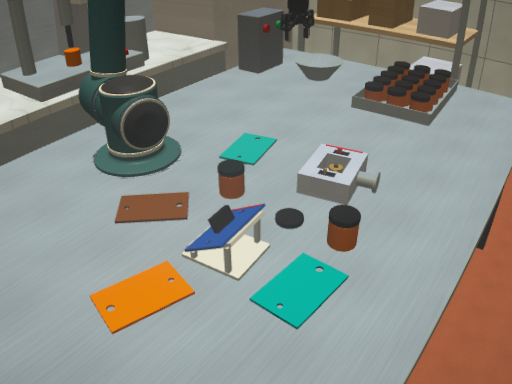

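View pics/top0.png

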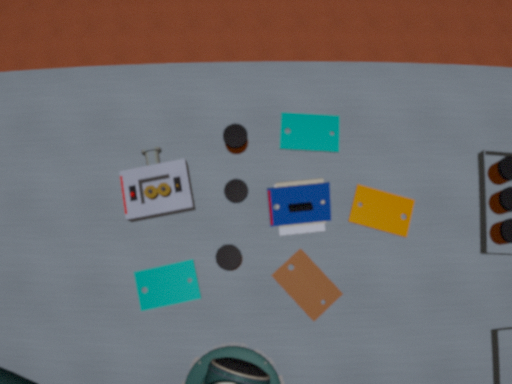

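Candidates: blue plate on the stand, scene (227,228) / top (300,203). Look-alikes in the scene view: teal (248,148), teal (300,288), brown (153,207) and orange (142,294). The blue one is meant. Now the close crop of the cover and housing.

Run:
```python
import cv2,numpy as np
s=cv2.imread("pics/scene0.png");t=cv2.imread("pics/top0.png")
def c(im,x,y,w,h,W=400,H=300): return cv2.resize(im[y:y+h,x:x+w],(W,H),interpolation=cv2.INTER_CUBIC)
a=np.vstack([np.hstack([c(s,178,190,100,75),c(s,290,135,100,75)]),np.hstack([c(t,250,168,100,75),c(t,110,150,100,75)])])
cv2.imwrite("pics/crop1.png",a)
```

```text
(no output)
```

View pics/crop1.png

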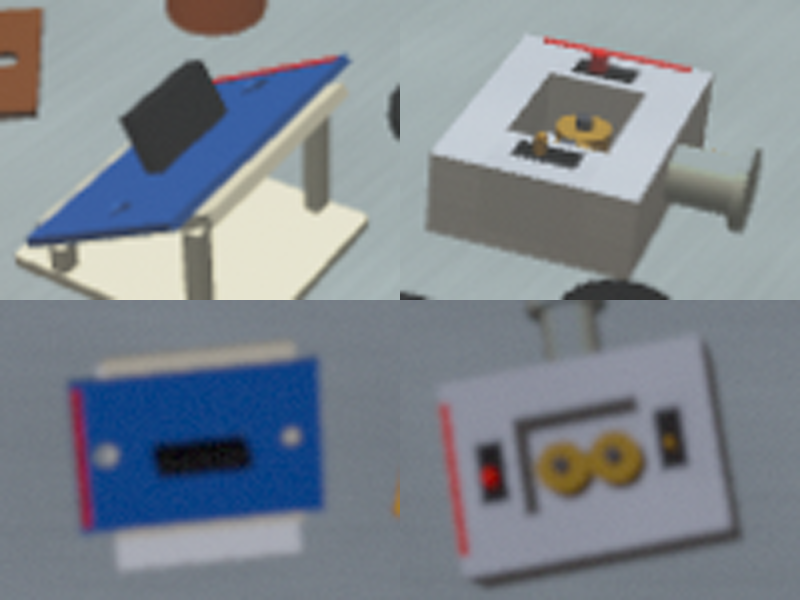

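```bash
cat > fit.py <<'E'
from h import *
from scipy.optimize import least_squares
np.set_printoptions(precision=4,suppress=True)
fs,ft=eyes.grab_frame("scene"),eyes.grab_frame("top")
def px(o,q,p): return np.array([((q[0]-o[0]+.5)/4-.5+p[0]),((q[1]-o[1]+.5)/4-.5+p[1])])
S1=lambda q:px((0,0),q,(178,190)); S2=lambda q:px((400,0),q,(290,135)); T1=lambda q:px((0,300),q,(250,168)); T2=lambda q:px((400,300),q,(110,150))
C=[(fs,[55,85,6],S1((350,58))),(fs,[55,-85,6],S1((175,230))),(fs,[-55,-85,6],S1((28,240))),
(ft,[55,85,6],T1((72,382))),(ft,[55,-85,6],T1((316,357))),(ft,[-55,-85,6],T1((323,508))),(ft,[-55,85,6],T1((85,530))),
(ft,[0,64,6],T1((107,456))),(ft,[0,-64,6],T1((291,436)))]
H=[(fs,[-70,95,60],S2((530,35))),(fs,[70,95,60],S2((712,72))),(fs,[70,-95,60],S2((637,202))),(fs,[-70,-95,60],S2((430,152))),
(ft,[70,95,60],T2((440,388))),(ft,[70,-95,60],T2((698,335))),(ft,[-70,95,60],T2((468,574))),(ft,[0,64,60],T2((492,472.5))),(ft,[0,-64,60],T2((670,438)))]
P=[(fs,64,S2((598,53))),(fs,-64,S2((541,135))),(ft,64,T2((490,478))),(ft,-64,T2((670,441)))]
def Rc(y): return R.from_euler('ZY',[y,-.5])
def res(L,rot,p): 
    return np.concatenate([proj(f,rot.apply(np.array(q)/1e3)+p)[0]-u for f,q,u in L])
rc=least_squares(lambda v:res(C,Rc(v[3]),v[:3]),[.52,-.185,.06,0],loss='soft_l1')
print("cover",rc.x,rc.fun.reshape(-1,2).round(1).tolist())
rh=least_squares(lambda v:res(H,R.from_euler('z',v[3]),np.array([v[0],v[1],v[2]])),[.567,.215,0,.2],loss='soft_l1')
print("housing",rh.x,rh.fun.reshape(-1,2).round(1).tolist())
rp=lambda f,x,y,u:proj(f,R.from_euler('z',rh.x[3]).apply([x,y/1e3,.0745])+rh.x[:3])[0]-u
for f,y,u in P: print("pin",y,least_squares(lambda v:rp(f,v[0],y,u),[0.]).x,least_squares(lambda v:rp(f,v[0],y+v[1]*1e3,u),[0.,0]).x)
E
python3 fit.py
```

```text
cover [ 0.5246 -0.1843  0.0586  0.0979] [[-0.7, 0.2], [-1.0, -0.5], [-0.4, 1.1], [-1.3, -0.4], [0.2, -0.5], [0.3, -0.4], [-1.1, 0.5], [-0.6, -0.5], [-0.1, -0.3]]
housing [ 0.5687  0.2147 -0.0007  0.185 ] [[-1.2, -0.1], [0.0, 0.5], [-0.2, 0.1], [-0.4, 0.2], [-0.7, -0.9], [0.1, -0.5], [-1.1, 0.8], [0.1, -0.3], [0.2, -0.3]]
pin 64 [-0.0059] [-0.0055 -0.0017]
pin -64 [-0.0044] [-0.0041 -0.0014]
pin 64 [-0.0077] [-0.0078 -0.0011]
pin -64 [-0.0063] [-0.0063 -0.0012]
```

```bash
cat > plan.py <<'E'
from h import *
np.set_printoptions(precision=4,suppress=True)
def tool(zaxis,yaxis):
    z=np.array(zaxis,float);z/=np.linalg.norm(z);y=np.array(yaxis,float);y-=z*(y@z);y/=np.linalg.norm(y)
    return R.from_matrix(np.c_[np.cross(y,z),y,z])
def plan(*wps):
    s=manip.state();p0=s["eef_pos"];R0=R.from_rotvec(s["ee_rot"])
    for p,r in wps:
        d=R0.inv().apply(np.array(p)-p0)*1e3; w=np.degrees((R0.inv()*r).as_rotvec())
        print("row",d.round(1).tolist(),w.round(2).tolist(),"| dist",np.linalg.norm(d).round(),"ang",np.linalg.norm(w).round(1))
    print("t",s["clock"],"pos",p0,"j",s["joints"],"F",s["ft_force"])
yc=.098; Rcov=R.from_euler('ZY',[yc,-.5]); cz=Rcov.apply([0,0,1]); grip=np.array([.508,-.186,.090])
Rg=tool(-cz,Rcov.apply([1,0,0]))
Rdown=lambda yaw: tool([0,0,-1],[np.cos(yaw),np.sin(yaw),0])
E
python3 - <<'E'
from plan import *
plan(([.42,.42,.40],Rdown(1.0)),([.5,0,.40],Rdown(.4)),(grip+cz*.255,Rg))
E
```

```text
row [-307.7, -167.0, 4.7] [-0.0, -0.0, 18.91] | dist 350.0 ang 18.9
row [-485.6, -555.8, 4.7] [-0.0, -0.0, 53.29] | dist 738.0 ang 53.3
row [-422.4, -775.1, 90.9] [-24.9, -17.63, 69.03] | dist 887.0 ang 75.5
t 1.1 pos [0.161  0.6555 0.4047] j [ 1.2922  0.116   1.4416  0.      1.584  -0.0378] F [ 0.4749  0.8184 -0.5738]
```

Request:
send_rows:
  commands: [-308,-167,5,0,0,19,60,-308,-167,5,0,0,19,60,-308,-167,5,0,0,19,60,-308,-167,5,0,0,19,60,-308,-167,5,0,0,19,60,-308,-167,5,0,0,19,60,-308,-167,5,0,0,19,60,-486,-556,5,0,0,53.3,60,-486,-556,5,0,0,53.3,60,-486,-556,5,0,0,53.3,60,-486,-556,5,0,0,53.3,60,-486,-556,5,0,0,53.3,60]

```text
clock: 2.3
eef_pos: [0.4667, 0.1727, 0.4]
ee_rot: [1.743, 2.613, 0.001]
ft_force: [0.4, -0.9, 0.4]
gripper_width: 0.7
grasp_force: 0.0
```

Run:
```python
from plan import *
plan((grip+cz*.255,Rg),([.5,0,.40],Rdown(.4)))
```

```text
row [-311.4, -216.6, 86.1] [-28.39, -4.24, 16.6] | dist 389.0 ang 33.2
row [-172.2, -35.5, -0.0] [0.04, 0.01, -0.35] | dist 176.0 ang 0.3
t 2.3 pos [0.4667 0.1727 0.4   ] j [ 0.3031 -0.2765  1.8186 -0.      1.5987 -0.0909] F [ 0.3995 -0.9437  0.4406]
```

Request:
send_rows:
  commands: [-311,-217,86,-28.4,-4.2,16.6,60,-311,-217,86,-28.4,-4.2,16.6,60,-311,-217,86,-28.4,-4.2,16.6,60,-311,-217,86,-28.4,-4.2,16.6,60,-311,-217,86,-28.4,-4.2,16.6,60,-311,-217,86,-28.4,-4.2,16.6,60,-311,-217,86,-28.4,-4.2,16.6,60,-311,-217,86,-28.4,-4.2,16.6,60,-311,-217,86,-28.4,-4.2,16.6,60,-311,-217,86,-28.4,-4.2,16.6,60,-311,-217,86,-28.4,-4.2,16.6,60,-311,-217,86,-28.4,-4.2,16.6,60]

```text
clock: 3.5
eef_pos: [0.3884, -0.1953, 0.3141]
ee_rot: [1.846, 2.052, 0.524]
ft_force: [-0.3, 0.3, 0.1]
gripper_width: 0.704
grasp_force: 0.0
```

Run:
```python
from plan import *
plan((grip+cz*.255,Rg),(grip+cz*.158,Rg))
save("pre")
```

```text
row [-2.4, -2.2, -0.8] [-0.01, -0.22, 0.39] | dist 3.0 ang 0.4
row [-2.8, -2.2, 96.2] [-0.01, -0.22, 0.39] | dist 96.0 ang 0.4
t 3.5 pos [ 0.3884 -0.1953  0.3141] j [-0.6092 -0.5124  2.1491  0.3535  1.1386 -0.8044] F [-0.3452  0.2989  0.0643]
```

View pics/pre.png

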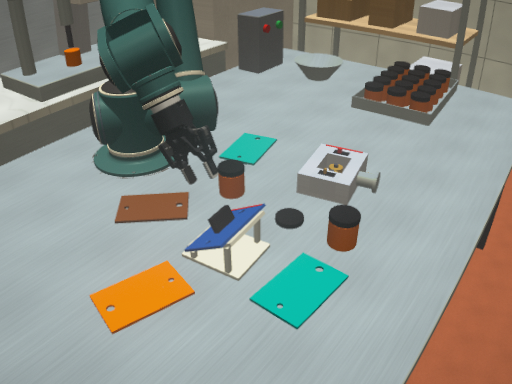

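The gripper at about (190,160) is lined up with the grip bar at (221,217), and nothing is in between. I'll move in.

Request:
send_rows:
  commands: [-3,-2,25,0,0,0.4,60,-3,-2,50,0,0,0.4,60,-3,-2,70,0,0,0.4,60,-3,-2,82,0,0,0.4,60,-3,-2,90,0,0,0.4,60,-3,-2,96,0,0,0.4,60,-3,-2,96,0,0,0.4,60,-3,-2,96,0,0,0.4,60]
  newtons: 30

```text
clock: 4.35
eef_pos: [0.4324, -0.1947, 0.2291]
ee_rot: [1.855, 2.045, 0.525]
ft_force: [-0.3, 0.2, -0.3]
gripper_width: 0.7
grasp_force: 0.0
```

Run:
```python
from plan import *
plan((grip+cz*.158,Rg))
fs=eyes.grab_frame("scene");ft=eyes.grab_frame("top")
c=lambda im,x,y,w,h:cv2.resize(im["color"][y:y+h,x:x+w,::-1],(400,300),interpolation=cv2.INTER_CUBIC)
cv2.imwrite("pics/g.png",np.hstack([c(fs,170,160,120,90),c(ft,240,160,120,90)]))
```

```text
row [1.3, 0.1, 0.5] [-0.01, -0.17, -0.1] | dist 1.0 ang 0.2
t 4.35 pos [ 0.4324 -0.1947  0.2291] j [-0.5487 -0.3355  2.1704  0.3713  0.9315 -0.8122] F [-0.3295  0.2025 -0.2934]
```

View pics/g.png

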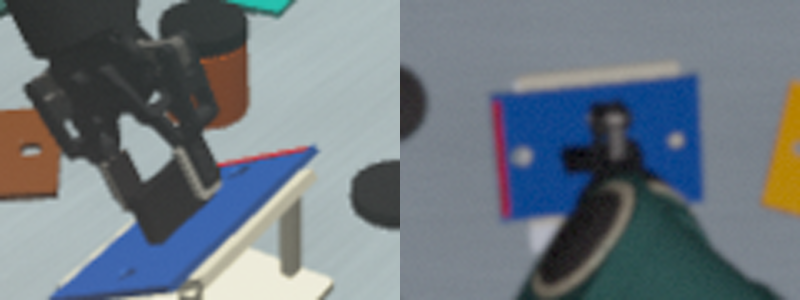

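The bar is between the fingers (left crop, 170,200). Closing.

Request:
send_rows:
  commands: [0,0,0,0,0,0,0,0,0,0,0,0,0,0,0,0,0,0,0,0,0,0,0,0,0,0,0,0,0,0,0,0,0,0,0,0,0,0,0,0,0,0,0,0,0,0,0,0,0,0,0,0,0,0,0,0,0,0,0,0,0,0,0,0,0,0,0,0,0,0]
  newtons: 70

```text
clock: 5.45
eef_pos: [0.4323, -0.1948, 0.2288]
ee_rot: [1.856, 2.045, 0.525]
ft_force: [-7.0, -0.9, 5.6]
gripper_width: 0.147
grasp_force: 69.8
```

Run:
```python
from plan import *
s=manip.state();p=s["eef_pos"]
plan((p+cz*.02,Rg),(p+cz*.02+[0,0,.1],Rg))
print(s["wrist_torque"])
```

```text
row [0.1, -0.0, -20.0] [-0.05, -0.18, -0.1] | dist 20.0 ang 0.2
row [0.4, 47.9, -107.8] [-0.05, -0.18, -0.1] | dist 118.0 ang 0.2
t 5.45 pos [ 0.4323 -0.1948  0.2288] j [-0.5488 -0.3353  2.1706  0.371   0.9317 -0.8122] F [-7.0477 -0.9183  5.5694]
[0.0646 0.7479 0.1401]
```

Request:
send_rows:
  commands: [0,0,-8,0,0,0,0,0,0,-20,0,0,0,0,0,15,-50,0,0,0,0,0,30,-80,0,0,0,0,0,48,-108,0,0,0,0,0,48,-108,0,0,0,0,0,48,-108,0,0,0,0,0,48,-108,0,0,0,0]

```text
clock: 6.25
eef_pos: [0.4224, -0.196, 0.345]
ee_rot: [1.858, 2.046, 0.525]
ft_force: [-0.4, 0.6, -4.3]
gripper_width: 0.15
grasp_force: 69.3
```

```bash
cat >> plan.py <<'E'
hs=np.array([.5687,.2147,.060]); yh=.185; hx=np.array([np.cos(yh),np.sin(yh),0]); hy=np.array([-np.sin(yh),np.cos(yh),0])
def place(px,z,dy=0): return hs*[1,1,0]+hx*px+hy*dy+[0,0,z]
E
python3 - <<'E'
from plan import *
plan((place(-.006,.33),Rdown(yh)),(place(-.006,.31),Rdown(yh)))
E
```

```text
row [393.8, 149.9, 100.6] [28.5, 0.97, -4.96] | dist 433.0 ang 28.9
row [393.7, 140.3, 118.2] [28.5, 0.97, -4.96] | dist 434.0 ang 28.9
t 6.25 pos [ 0.4224 -0.196   0.345 ] j [-0.5635 -0.4464  2.0554  0.3307  1.1513 -0.7372] F [-0.4004  0.59   -4.3026]
```

Request:
send_rows:
  commands: [40,15,5,4,0,-0.5,0,80,30,15,8,0,-1,0,120,45,25,12,0,-2,0,160,60,35,16,0,-3,0,200,75,45,20,0.5,-3.5,0,240,90,58,24,1,-4,0,280,105,70,28.5,1,-5,0,320,120,82,28.5,1,-5,0,360,137,92,28.5,1,-5,0,380,145,97,28.5,1,-5,0,394,150,101,28.5,1,-5,0,394,150,101,28.5,1,-5,0]

```text
clock: 7.45
eef_pos: [0.5637, 0.2148, 0.3294]
ee_rot: [2.004, 2.419, -0.001]
ft_force: [-0.8, -1.1, -4.2]
gripper_width: 0.15
grasp_force: 69.5
```

Run:
```python
from plan import *
plan((place(-.006,.33),Rdown(yh)),(place(-.006,.285),Rdown(yh)))
fs=eyes.grab_frame("scene");ft=eyes.grab_frame("top")
c=lambda im,x,y,w,h:cv2.resize(im["color"][y:y+h,x:x+w,::-1],(400,300),interpolation=cv2.INTER_CUBIC)
cv2.imwrite("pics/hov.png",np.hstack([c(fs,275,100,120,90),c(ft,95,140,120,90)]))
for q in("cover_red_hole","cover_grip","cover"):
  for cam in("scene","top"):
    print(q,cam,[(np.round(r["centre"],4),round(r["p"],2)) for r in eyes.pinpoint(q,cam) if np.linalg.norm(np.array(r["centre"])[:2]-hs[:2])<.12])
```

```text
row [-1.0, -1.1, -0.6] [-0.03, 0.05, 0.12] | dist 2.0 ang 0.1
row [-0.9, -1.0, 44.4] [-0.03, 0.05, 0.12] | dist 44.0 ang 0.1
t 7.45 pos [0.5637 0.2148 0.3294] j [ 0.3219 -0.0092  1.6943 -0.0007  1.4572  0.1349] F [-0.7603 -1.0573 -4.2459]
cover_red_hole scene [(array([0.5517, 0.2775, 0.1417]), 0.77)]
cover_red_hole top [(array([0.5552, 0.279 , 0.1393]), 0.94)]
cover_grip scene [(array([0.5635, 0.2154, 0.1734]), 0.96)]
cover_grip top [(array([0.559 , 0.2184, 0.1715]), 0.6)]
cover scene [(array([0.5674, 0.2167, 0.139 ]), 0.91)]
cover top [(array([0.5628, 0.2163, 0.1409]), 0.97)]
```

View pics/hov.png

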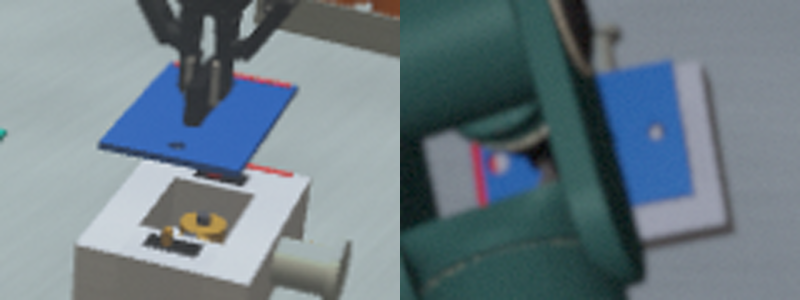

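```bash
cat > fit2.py <<'E'
from h import *; from plan import *
from scipy.optimize import least_squares
def blob(im,x0,y0,x1,y1,fn):
    a=im[y0:y1,x0:x1].astype(float);w=np.clip(fn(a[...,0],a[...,1],a[...,2]),0,None);w[w<.35*w.max()]=0
    yy,xx=np.mgrid[y0:y1,x0:x1];return np.array([(xx*w).sum(),(yy*w).sum()])/w.sum(),int((w>0).sum())
s0=cv2.imread("pics/scene0.png")[:,:,::-1];t0=cv2.imread("pics/top0.png")[:,:,::-1]
fs,ft=eyes.grab_frame("scene"),eyes.grab_frame("top")
red=lambda r,g,b:r-np.maximum(g,b)-40
brass=lambda r,g,b:r-b-30
obs=[]
for nm,im,f,box,fn,y,h in [("redS",s0,fs,(435-100,147,442+5,153),red,64,.0675),("brassS",s0,fs,(321,165,330,175),brass,-64,.0675),
  ("redT",t0,ft,(128,187,138,200),red,64,.0725),("brassT",t0,ft,(172,180,183,192),brass,-64,.0725)]:
    c,n=blob(im,*box,fn); w=onz(f,c,h)[0]; d=w-hs; print(nm,c.round(2),n,"housing frame mm",(d@hx*1e3).round(1),(d@hy*1e3).round(1))
S=lambda q:((np.array(q)+.5)/(400/120)-.5)+[275,100]; T=lambda q:((np.array(q)-[400,0]+.5)/(400/120)-.5)+[95,140]
c,n=blob(ft["color"],168,175,177,184,lambda r,g,b:r-60);print("small hole T",c,n,T((655,131)))
c2,n2=blob(ft["color"],120,182,130,193,lambda r,g,b:np.minimum(r,g)-60);print("red hole T",c2,n2,T((498,160)))
C=[(fs,[55,85,6],S((298,88))),(fs,[55,-85,6],S((243,172))),(fs,[-55,-85,6],S((98,147))),(fs,[0,-64,6],S((177,146))),
(ft,[55,-85,6],T((672,62))),(ft,[-55,-85,6],T((694,192))),(ft,[0,64,6],c2 if n2>4 else T((498,160))),(ft,[0,-64,6],c)]
def res(v): return np.r_[np.concatenate([proj(f,(R.from_rotvec(v[3:])*R.from_euler('z',yh)).apply(np.array(q)/1e3)+v[:3])[0]-u for f,q,u in C]),v[3:5]*20]
r=least_squares(res,[.563,.214,.14,0,0,0],loss='soft_l1');print("cover",r.x,r.fun[:-2].reshape(-1,2).round(1).tolist())
d=r.x[:3]-hs;print("cover in housing frame",(d@hx*1e3),(d@hy*1e3)); s=manip.state();d=s["eef_pos"]-hs;print("tcp in housing",d@hx*1e3,d@hy*1e3)
E
python3 fit2.py
```

```text
redS [347.06 149.  ] 32 housing frame mm 13.7 77.7
brassS [326.49 167.46] 7 housing frame mm -5.0 -48.4
redT [132.08 193.72] 14 housing frame mm -6.3 63.1
brassT [176.75 184.97] 7 housing frame mm -6.0 -63.9
small hole T [171.3844 179.0858] 17 [171.15 178.95]
red hole T [124.9443 187.5139] 33 [124.05 187.65]
cover [ 0.5656  0.2149  0.1366 -0.0058 -0.0235 -0.0002] [[-0.1, -0.0], [-1.3, 0.2], [-0.0, -0.4], [-0.2, 0.5], [-0.2, -1.5], [-0.1, 0.1], [-0.7, 0.2], [0.1, -0.7]]
cover in housing frame -3.006061294418556 0.7738258210434565
tcp in housing -5.344631514036324 -0.4187002983469362
```

```bash
cat > fit3.py <<'E'
from fit2 import *
print('---')
hf=lambda w:(np.round((w-hs)@hx*1e3,1),np.round((w-hs)@hy*1e3,1))
for h in(.1395,.1425): print(h,"small",hf(onz(ft,c,h)[0]),"red",hf(onz(ft,T((498,160)),h)[0]),hf(onz(ft,c2,h)[0]))
c4,n4=blob(s0,322,166,328,172,brass);print("brassS",c4,n4,hf(onz(fs,c4,.0685)[0]))
c5,n5=blob(s0,335,147,344,154,red);print("redS",c5,n5,hf(onz(fs,c5,.0685)[0]))
print(s0[145:156,333:345,0]-np.minimum(s0[145:156,333:345,1],s0[145:156,333:345,0]));a=s0[163:174,320:334].astype(int);print(a[...,0]-a[...,2])
E
python3 fit3.py | sed -n '/---/,$p'
```

```text
---
0.1395 small (np.float64(-3.7), np.float64(-61.9)) red (np.float64(-2.1), np.float64(65.9)) (np.float64(-2.3), np.float64(63.2))
0.1425 small (np.float64(-4.5), np.float64(-62.4)) red (np.float64(-2.9), np.float64(65.1)) (np.float64(-3.0), np.float64(62.5))
brassS [324.6564 168.4724] 4 (np.float64(-7.1), np.float64(-57.2))
redS [339.4827 147.6346] 12 (np.float64(-7.7), np.float64(74.3))
[[ 18   0   0   0   0   0   0   0   0   0   0   0]
 [119 122 102  74  28  12   0   0   0   0   0   0]
 [  3  28  50  90 115 123 127 113  65  26   8   0]
 [  0   0   0   0  29 105 135 144 120 106 116 109]
 [  0   0   0   0  15  56  73  81  67  21  12  43]
 [  0   0   0   1  18  48  51  50  38   7   0   0]
 [  0   0   0   4  27  48  47  49  38  13   0   0]
 [  0   0   0   4  27  46  48  48  33   5   0   0]
 [  0   0   0   0   0  11  16  19   8   0   0   0]
 [  0   0   0   0   0   0   0   0   0   0   0   0]
 [  0   1   0   0   0   0   0   0   0   0   0   0]]
[[  7   5   6   6   6   6   7   7   6   8  10  15  18  30]
 [  6   5   6   5   6   5   6   7   7  17  63 101 101  88]
 [  5   5   6   6   6   6   6   8  14  61 100 100 100  88]
 [  6   5   5   6   5   6   6   7  15  77 101 100  99  89]
 [  3   5   5   6  12  18  12   4  11  71  98 101  99  93]
 [ -6  -3   0   7  53  93  42 -10   0  40  71  97 100 101]
 [-16 -16 -17  15  63  74  51 -17 -12  45  22  33  66  72]
 [ -6  -3 -12  18  38  44  50 -15  12  29 -12 -10 -11   6]
 [ -3  -2  -2  24  42  41  21 -13 -16 -16 -16 -17 -15  -9]
 [ -3  -2  -1  25  42  40  25  -2  -2  -5  -6 -13 -14 -16]
 [ -5  -4  -3  11  38  36  12  -2  -2  -3  -4  -2  -3  -4]]
```

Run:
```python
from plan import *
F=eyes.grab_frame("scene")
for q in((324.8,170.8),(339.1,150.5)):
  w=onz(F,q,.067)[0]-hs;print((w@hx*1e3).round(1),(w@hy*1e3).round(1))
plan((place(-.008,.270,-.0013),Rdown(yh)))
```

```text
-3.6 -66.1
-4.2 59.8
row [-1.1, -2.8, 61.0] [0.1, 0.04, 0.04] | dist 61.0 ang 0.1
t 8.1 pos [0.5635 0.2136 0.331 ] j [ 0.3201 -0.0118  1.6942 -0.001   1.4576  0.1346] F [-0.4983  0.3301 -4.607 ]
```

Request:
send_rows:
  commands: [-1,-2.8,20,0,0,0,0,-1,-2.8,40,0,0,0,0,-1,-2.8,55,0,0,0,0,-1,-2.8,61,0,0,0,0,-1,-2.8,61,0,0,0,0,-1,-2.8,61,0,0,0,0,-1,-2.8,61,0,0,0,0]

```text
clock: 8.8
eef_pos: [0.5613, 0.2123, 0.271]
ee_rot: [2.004, 2.416, 0.003]
ft_force: [-0.6, -0.0, -4.8]
gripper_width: 0.146
grasp_force: 69.3
```

Run:
```python
from plan import *
plan((place(-.008,.270,-.0013),Rdown(yh)))
fs=eyes.grab_frame("scene");ft=eyes.grab_frame("top");np.savez("low.npz",s=fs["color"],t=ft["color"])
c=lambda im,x,y,w,h:cv2.resize(im["color"][y:y+h,x:x+w,::-1],(800,300),interpolation=cv2.INTER_CUBIC)
cv2.imwrite("pics/low.png",np.vstack([c(fs,270,130,160,60),c(ft,90,160,160,60)]))
```

```text
row [-0.3, -0.3, 1.0] [0.18, 0.03, 0.05] | dist 1.0 ang 0.2
t 8.8 pos [0.5613 0.2123 0.271 ] j [ 0.3192  0.0215  1.761  -0.001   1.3562  0.1336] F [-0.6237 -0.0052 -4.7527]
```

View pics/low.png

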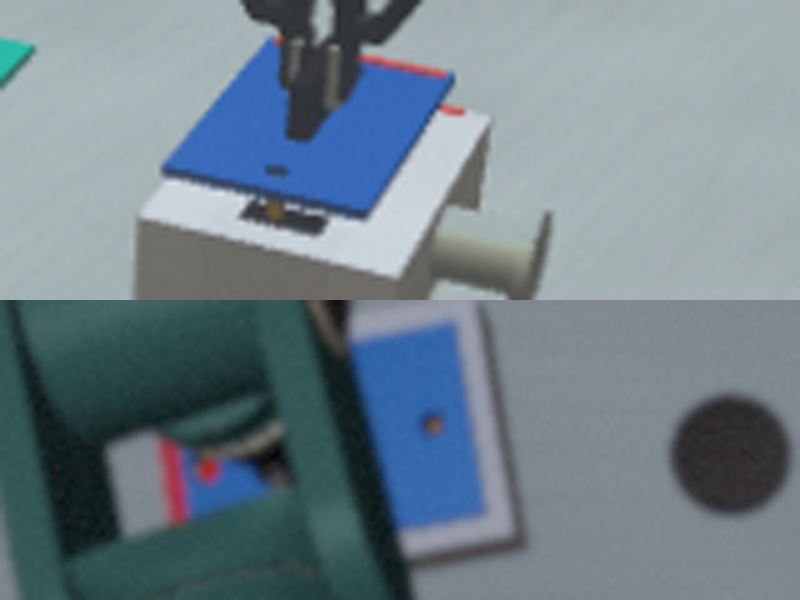

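Run:
```python
from plan import *
D=np.load("low.npz");t=D["t"].astype(int);ft=eyes.grab_frame("top")
print("brass b-chan\n",t[178:192,168:186,2],"\nr-b\n",(t[...,0]-t[...,2])[178:192,168:186])
print("red r\n",(t[...,0]-t[...,1])[185:201,122:142],"\nblue\n",t[185:201,122:142,2])
```

```text
brass b-chan
 [[170 169 170 172 170 172 170 171 172 172 170 171 171 171 164 157 162 169]
 [170 170 172 170 173 173 170 171 171 171 171 172 172 171 165 161 164 169]
 [171 171 170 171 171 171 170 170 170 171 171 172 172 170 168 159 162 168]
 [172 170 172 170 171 169 168 164 162 163 166 170 171 170 167 160 162 168]
 [173 171 172 170 172 167 158 143 138 143 153 167 173 172 169 164 160 165]
 [171 171 171 169 169 160 140 112  97 110 136 161 171 172 170 167 158 164]
 [172 170 171 170 170 156 125  82  67  83 127 160 171 170 171 165 158 163]
 [172 171 170 171 169 157 127  92  75  97 135 161 171 172 172 166 158 162]
 [171 173 172 173 171 163 145 124 113 130 151 167 172 174 170 166 157 160]
 [172 171 173 172 171 169 162 152 149 157 166 171 172 173 172 167 160 162]
 [170 172 171 171 172 172 169 167 168 170 171 172 172 173 171 170 164 162]
 [172 171 171 171 172 173 172 170 171 172 172 174 173 174 172 171 166 158]
 [172 172 171 172 172 173 172 171 173 175 172 172 173 173 172 173 166 158]
 [171 172 171 173 173 172 173 172 172 174 174 172 173 174 173 174 167 158]] 
r-b
 [[-121 -123 -120 -121 -121 -1
[... 3337 characters left out ...]
  99  82
   59  37]
 [115  91  76 102 133 140 124  98  67  39  58 107 145 157 156 149 137 126
  100  62]
 [118  93  80  96 132 142 130 109  77  53  75 118 152 164 165 164 159 152
  128  89]
 [120  95  78  94 131 146 141 122 100  92 112 140 159 167 167 169 167 162
  149 116]
 [118  95  74  86 127 149 152 145 131 130 143 157 165 167 168 167 168 167
  158 143]
 [120  97  74  82 122 150 160 157 153 156 159 163 168 167 169 168 168 168
  162 155]
 [123 100  76  80 115 149 163 165 165 165 166 168 167 167 167 166 162 160
  153 148]
 [125 110  81  78 112 144 162 166 167 166 167 165 163 163 159 156 148 140
  133 124]
 [132 110  86  77 105 144 162 167 166 164 160 157 151 146 137 129 118 111
  106 100]]
```

```bash
cat > rel.py <<'E'
from plan import *
def cen(w,x0,y0):
    w=np.clip(w,0,None);yy,xx=np.mgrid[:w.shape[0],:w.shape[1]];return np.array([(xx*w).sum()/w.sum()+x0,(yy*w).sum()/w.sum()+y0])
def rel(t,ft,zu):
    t=t.astype(float);hf=lambda w:np.array([(w-hs)@hx,(w-hs)@hy])*1e3
    a=t[179:190,171:182];hole=cen(165-a[...,2],171,179);pin=cen(a[...,0]-a[...,2]+75,171,179)
    b=t[190:198,128:135];rp=cen(b[...,0]-b[...,1]-40,128,190)
    H=hf(onz(ft,hole,zu+.003)[0]);P=hf(onz(ft,pin,.0745)[0]);Q=hf(onz(ft,rp,.0745)[0])
    print("hole px",hole,"pin px",pin,"red px",rp);print("hole",H,"pin",P,"redpin",Q,"hole-pin",H-P)
if __name__=="__main__": rel(np.load("low.npz")["t"],eyes.grab_frame("top"),.0815)
E
python3 rel.py
```

```text
hole px [175.9444 184.2672] pin px [176.2616 184.5288] red px [131.3214 193.4943]
hole [ -6.5619 -63.7581] pin [ -5.0326 -63.067 ] redpin [-5.7519 64.6636] hole-pin [-1.5293 -0.6911]
```

Run:
```python
from plan import *
f=eyes.grab_frame("scene")
for x in(-8,-6.5,-5):
  P=lambda z:proj(f,hs*[1,1,0]+hx*x/1e3-hy*.064+[0,0,z])[0]
  print(x,"face",P(.0875),"piptop",P(.0745),"pinbase",P(.06))
s=np.load("low.npz")["s"].astype(int);print(s[158:170,318:334,2]);a=s[166:178,318:334];print(a[...,0]-a[...,2])
```

```text
-8 face [324.0081 163.1627] piptop [323.6474 167.5546] pinbase [323.2473 172.3947]
-6.5 face [324.5608 163.2872] piptop [324.1968 167.6803] pinbase [323.7929 172.5217]
-5 face [325.114  163.4118] piptop [324.7466 167.8062] pinbase [324.339  172.6488]
[[186 185 185 184 186 185 185 185 185 185 181 147 143 130 185 186]
 [185 185 186 186 185 185 185 184 185 184 185 185 184 185 185 185]
 [185 185 186 185 186 186 184 186 186 185 186 186 186 185 185 185]
 [184 186 185 185 185 185 185 185 185 185 185 186 186 184 185 184]
 [186 186 186 186 184 181 177 180 181 185 185 185 185 185 186 185]
 [186 185 185 185 178 123 124 112 127 170 184 186 186 186 185 184]
 [185 186 185 186 185 121 102 103  99 132 178 185 185 184 185 184]
 [182 185 185 187 186 186 164 163 146 185 185 185 185 185 185 185]
 [155 177 178 180 182 183 185 186 185 185 185 185 185 186 185 186]
 [ 98  94 113 114 155 157 179 180 184 183 185 185 186 185 185 185]
 [141 113 112  98  98  94 113 114 156 158 179 180 180 183 183 186]
 [217 187 180 119 131  95  90  91  92  96  94 113 119 156 160 179]]
[[-101 -121 -124 -124 -128 -126 -128 -129 -1
[... 276 characters left out ...]
9 -103
  -106 -124]
 [ -14  -13   -7   -8  -12   18   22   21  -20  -38  -34  -36  -45  -45
   -44  -48]
 [ -17   -8   -6   -5   -7   23   43   42   18  -15  -27  -28  -40  -38
   -32  -36]
 [ -11   -6   -6   -5   -7   24   42   41   24   -6   -7   -7   -9  -14
   -16  -27]
 [ -11   -8   -8   -5   -7   11   37   35   11   -7   -7   -6   -5   -5
    -5   -6]
 [ -16  -14  -14  -11  -10   -8   -7   -6   -5   -6   -7   -7   -7   -6
    -7   -6]
 [ -17  -17  -16  -17  -17  -14  -13  -11   -9   -9   -8   -7   -7   -7
    -6   -7]
 [ -17  -16  -17  -16  -17  -16  -16  -16  -16  -17  -15  -11  -10   -8
    -8   -8]
 [ -16  -16  -16  -16  -17  -16  -16  -17  -18  -16  -17  -17  -17  -16
   -13  -14]]
```

Through-hole views: the brass pin shows in the small hole (435,425) and the red pin at (208,467). In the scene view the pin (275,210) is right under its hole (277,171), so offsets are under about 0.5 mm. I'll lower gently.

Request:
send_rows:
  commands: [0,0,3,0.2,0,0,0,0,0,5,0.2,0,0,0,0,0,7,0.2,0,0,0,0,0,9,0.2,0,0,0,0,0,10,0.2,0,0,0,0,0,11,0.2,0,0,0,0,0,11,0.2,0,0,0]

```text
clock: 9.75
eef_pos: [0.5612, 0.2122, 0.259]
ee_rot: [-2.006, -2.418, 0.002]
ft_force: [2.7, 0.3, -4.4]
gripper_width: 0.148
grasp_force: 69.4
```

```bash
python3 -c "
from plan import *
s=manip.state();print(s['ft_force'],s['wrist_torque'],s['eef_pos'])
plan((place(-.008,.250,-.0013),Rdown(yh)))"
```

```text
[ 2.6686  0.3149 -4.4252] [ 0.2239 -0.5896 -0.0128] [0.5612 0.2122 0.259 ]
row [-0.2, -0.2, 9.0] [-0.08, 0.04, 0.04] | dist 9.0 ang 0.1
t 9.75 pos [0.5612 0.2122 0.259 ] j [ 0.3191  0.0319  1.7708 -0.0006  1.3403  0.1334] F [ 2.6686  0.3149 -4.4252]
```

Request:
send_rows:
  commands: [0,0.4,0,0,0,0,0,0,0.7,1,0,0,0,0,0,0.7,3,0,0,0,0,0,0.7,5,0,0,0,0,0,0.7,6,0,0,0,0,0,0.7,6,0,0,0,0]

```text
clock: 10.35
eef_pos: [0.5617, 0.2123, 0.2526]
ee_rot: [-2.005, -2.417, 0.004]
ft_force: [-0.1, 0.5, -5.0]
gripper_width: 0.148
grasp_force: 69.4
```

Lateral force is gone. I'll continue in small steps to contact.

Request:
send_rows:
  commands: [0,0,0.7,0,0,0,0,0,0,1.4,0,0,0,0,0,0,2,0,0,0,0,0,0,2,0,0,0,0]

```text
clock: 10.75
eef_pos: [0.5618, 0.2123, 0.2509]
ee_rot: [-2.005, -2.417, 0.003]
ft_force: [0.5, 0.5, -4.1]
gripper_width: 0.148
grasp_force: 69.4
```

Request:
send_rows:
  commands: [0,0,0.5,0,0,0,0,0,0,1,0,0,0,0,0,0,1.5,0,0,0,0,0,0,1.5,0,0,0,0]

```text
clock: 11.15
eef_pos: [0.5618, 0.2123, 0.2498]
ee_rot: [-2.006, -2.418, 0.003]
ft_force: [-1.7, -2.3, 0.1]
gripper_width: 0.149
grasp_force: 70.1
```

Request:
send_rows:
  commands: [0,0,0.4,0,0,0,0,0,0,0.4,0,0,0,0]

```text
clock: 11.35
eef_pos: [0.5618, 0.2123, 0.2498]
ee_rot: [-2.006, -2.418, 0.003]
ft_force: [-4.9, -3.3, 6.5]
gripper_width: 0.151
grasp_force: 71.1
```

Run:
```python
from plan import *
s=manip.state();print(s['ft_force'],s['wrist_torque'],s['eef_pos'])
fs=eyes.grab_frame("scene");ft=eyes.grab_frame("top")
c=lambda im,x,y,w,h:cv2.resize(im["color"][y:y+h,x:x+w,::-1],(800,300),interpolation=cv2.INTER_CUBIC)
cv2.imwrite("pics/seat.png",np.vstack([c(fs,270,130,160,60),c(ft,90,160,160,60)]))
```

```text
[-4.9071 -3.3333  6.4673] [-0.2737  0.7801  0.0369] [0.5618 0.2123 0.2498]
```

View pics/seat.png

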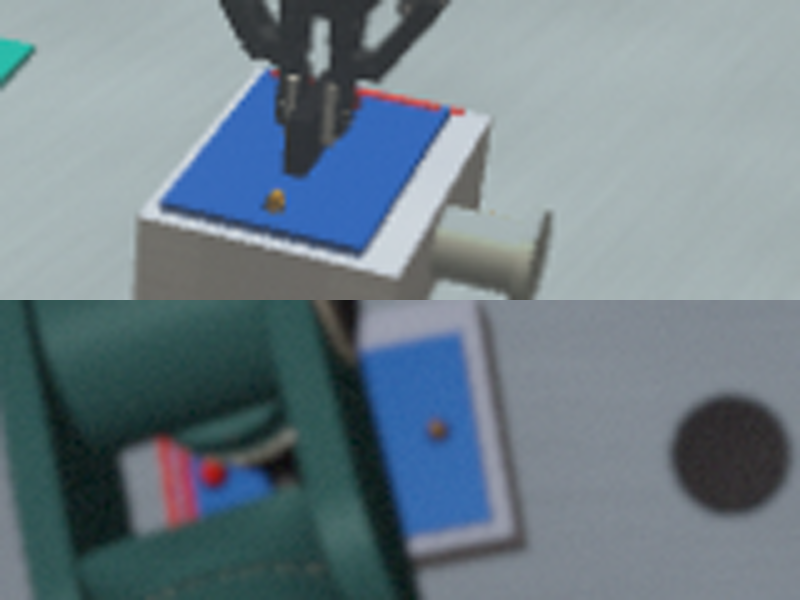

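Both pins stand through the plate (brass at (277,200), red at (213,473)) and it lies on the rim with stiff contact. I'll release and retract.

Request:
send_rows:
  commands: [0,0,-0.5,0,0,0,0,0,0,-0.5,0,0,0,50,0,0,-0.5,0,0,0,50,0,0,-0.5,0,0,0,50,0,0,-0.5,0,0,0,50,0,0,-0.5,0,0,0,50,0,0,-10,0,0,0,50,0,0,-30,0,0,0,50,0,0,-60,0,0,0,50,0,0,-100,0,0,0,50,0,0,-130,0,0,0,50,0,0,-130,0,0,0,50]

```text
clock: 12.65
eef_pos: [0.5621, 0.2125, 0.3849]
ee_rot: [2.004, 2.415, 0.006]
ft_force: [0.8, 0.2, -0.3]
gripper_width: 0.582
grasp_force: 0.0
```

Request:
send_rows:
  commands: [40,-30,0,0,0,0,50,80,-60,0,0,0,0,50,120,-90,0,0,0,0,50,160,-100,0,0,0,0,50,200,-110,0,0,0,0,50,240,-120,0,0,0,0,50,240,-120,0,0,0,0,50,240,-120,0,0,0,0,50]

```text
clock: 13.45
eef_pos: [0.3993, 0.4267, 0.3788]
ee_rot: [-2.003, -2.419, 0.004]
ft_force: [1.2, -0.2, 0.2]
gripper_width: 0.586
grasp_force: 0.0
```

Run:
```python
from plan import *
print(manip.state()["eef_pos"])
fs=eyes.grab_frame("scene");ft=eyes.grab_frame("top")
c=lambda im,x,y,w,h:cv2.resize(im["color"][y:y+h,x:x+w,::-1],(800,300),interpolation=cv2.INTER_CUBIC)
cv2.imwrite("pics/end.png",np.vstack([c(fs,220,130,213,80),c(ft,90,150,213,80)]))
```

```text
[0.3993 0.4267 0.3788]
```

View pics/end.png

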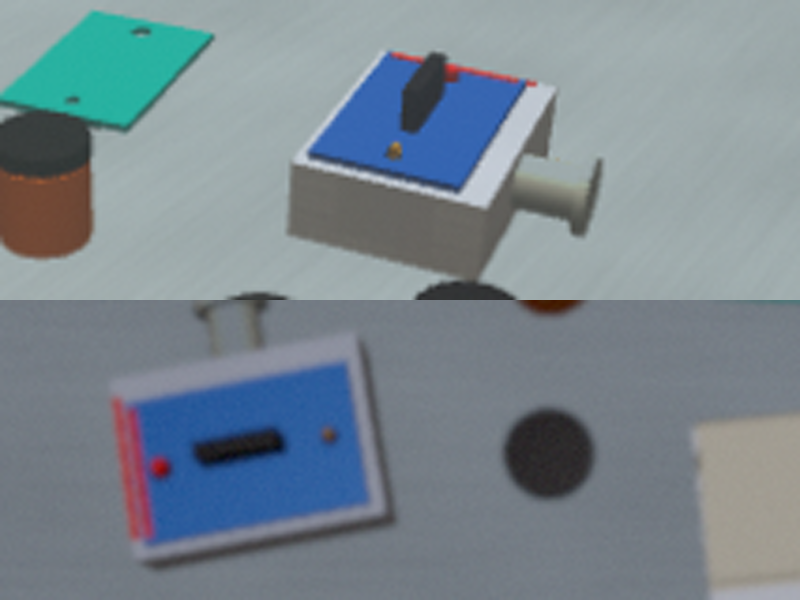

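The cover lies flat, red end to red end, with pins at top-view (160,467) and (328,435). The jars and lid are where they were.

```bash
python3 -c "
from plan import manip
print(manip.sign_off())"
```

```text
the job is handed in; nothing more can be done
None
```

The blue cover is back on the pump housing, red end to red end, lying flat on the rim with both pins up through its holes; I let go of it, left the jars and lid untouched, and handed the job in at about 14 s.

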